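# Check-weigh a moulded handle on the beam scale

### The arm

A 6-joint arm with a two-finger parallel gripper is mounted at the origin on a cart in front of the work surface, level with it; the furniture and walls round the work are solid. World frame = base frame: x ahead of the robot, y to its left, z up, the work surface at z = 0. Lengths are in m, angles in rad, forces in N, time in s.
With the tool pointing down it reaches from about 0.35 to 0.975 m from the base axis. Payload 4.9 kg.
Tool frame: the origin (TCP) lies midway between the tips of the shut fingers; the grasp point (between the pads) lies 19 mm behind it; z points along the fingers, y is the line along which they close (so a half turn about z gives the same grasp; the last joint's range is limited). The gripper opens to 85 mm and grips with 20 to 120 N. Pads are 22 mm wide; open, the fingers measure 114 mm over their backs; the gripper's body (76 mm by 85 mm) begins 54 mm behind the grasp point. The pads swing forward as they close: fully open they stand 13 mm farther back than shut.
Start: joints at [-1.326, 0.053, 1.613, -0, 1.476, -0.119], TCP at [0.222, -0.584, 0.231] pointing down, gripper open.
Joint ranges: [-3.01, 3.01], [-1.01, 2.22], [0.06, 2.58], [-1.02, 4.17], [0.09, 2.62], [-3.14, 3.14]. Speed limits (rad/s): [2.57, 2.57, 3.14, 3.14, 3.14, 3.14].

### API

Orientations are given as a unit quaternion [w, x, y, z].
In Python, from plant import state, grab_frame, job_done, cut_out, place_of gives the robot as it stands.
- The arm moves only by the tool jog_arm, never from a script. Its argument "motion" is text: rows parted by semicolons, each of 7 numbers parted by spaces: the opening in per cent of the stroke, from 0 (shut) to 100 (fully open), then the shift along the tool's x, y, z as a fraction of full scale, then the turn, a rotation vector about the tool's x, y, z as a fraction of full scale. A call has exactly 5 rows; each row is the pose to reach, as a shift and turn from the pose commanded when the call began, along the tool's axes at that moment; what a row does not reach only later rows make up. Full scale, the value 1, is 50 cm for a shift and 1.5 rad for a turn. A row lasts 1/8 s, in which the tool goes at most 62.5 mm and 10.7 degrees, less where a joint would pass 70% of its speed; a pose out of reach is approached as far as the arm can. A call with a number of a shift or a turn outside -1 to 1 is refused whole. A call with a gripper value outside its range is refused whole. The fingers move at their own pace and stop on an object; the grip force is fixed at half the most. Time passes only in rows, so rows that repeat a pose let the fingers close, or fill a call up. It gives the time, the measured TCP pose, the force, the opening and the grip force at its end, in the units of the state.
- state(): the state, without advancing time (a new reading comes with each control period).
- grab_frame(name): name is "scene" or "top" or "wrist"; returns a dict with "color" (384x512x3 uint8, red, green, blue), "range_z" (384x512 float32, m along the optical axis (not along the pixel's ray), 0 where there is no reading), "intrinsics" (3x3 intrinsics, pixels), "k1" (the pictures are not rectified: a ray, as slopes to the right and down, at radius r is drawn at 1 + k1 r^2 times it, then the intrinsics apply), "world_from_camera" (4x4, takes a point from camera to world coordinates). Camera axes: x right, y up, looking along -z (the intrinsics and any distortion apply to the point x, -y, -z); pixel columns grow to the right and rows downward; lengths in m; the calibration is good to about 2 mm. A picture is of the moment at which its call begins.
- job_done(): hands the job in; it is judged then, once.
Trained networks look in the newest picture that a camera, given by its name, has taken for a name from the list of things; names that differ only in an ending like _2 or _b are one class to them, and where a whole thing is asked for, a point or a joint stands for the part that bears it (a point fixed in the world has none). Each returns a list of dicts, best first, with "p" (0 to 1); they miss things now and then, are a little off and sometimes report something else, mostly with a low value. They report only what shows in the picture. A call takes as long as a camera call.
- cut_out(camera, thing): "pixels" (384x512 bool, what is visible of it).
- place_of(camera, thing): "at" ([x, y, z] in m, in world coordinates, good to about 4 mm: a listed point, or the origin of a listed thing).
The state is a dict: "time": time; "joint_pos": joint angles; "joint_vel": joint speeds; "joint_efforts": joint torques, N m; "tool_pos": TCP position; "tool_rot": TCP orientation; "contact_force": force on the tool from outside, world axes, zero at the start; "ft_torque": the same for the moment, N m; "gripper_width": opening from 0.0 (shut) to 1.0 (fully open); "grasp_force": force on a finger pad.
Only numpy, scipy, OpenCV 4.12 (cv2) and the standard library are available. Lean on these libraries where they do the work, as an engineer would, in place of code of your own. Each camera call takes 0.05 s, during which the arm holds its last target. There are 200 camera calls.

### The job

Check-weigh the loose teal handle on the beam scale: lay it flat in the middle of the scale's hanging pan and let go, then slide the poise along the beam until the beam comes to rest level, its pointer at the middle mark. Finish with the handle lying still in the pan and the beam level and free, and leave the mug, the glue bottle, the spray bottle and the tape roll where they stand.

Things in the scene. Friction and masses are not known exactly. Their poses are not given: they have to be found in the camera images.
- handle_c (a point): Centre (half-way up) of the loose teal moulded handle, 170 long (own x) x 26 wide (own y, the grip width) x 21 mm high (own z), lying flat on the bench in front of the scale's right half. It weighs 60 to 140 g, unknown beforehand.
- pan_c (a point): Centre of the inner floor of the pan: a steel tray 194 (own y, along the beam) x 70 mm (own x) inside, floor 3 mm thick, lips 8 mm above it, open above. It hangs at the left beam end; hanger plate 61 mm behind this point (own +x), 52 high; beam 75 mm behind. A stiff spring hinge keeps it level within about 0.1 rad. Moves up or down 8 mm with the beam.
- pivot (a point): Pivot of the fixed scale's beam, 150 mm above the bench: own y runs along the level beam to the pan (the robot's left), own -x is the scale's front, towards the robot. Grey base on the bench 70 deep x 390 mm long (own y -320 to +70), 18 high, with a column under the pivot. An index plate with a black middle mark stands behind the beam's tip (own y -302, up to 35 mm above it).
- hood_edge (a point): Middle of the lower front edge of the scale's clear draught hood (aluminium frame), axes as the pivot. The hood spans 250 mm along y and from here 38 mm back to a back panel behind the beam; its upright front runs from here up 65 mm to the roof. Edge: 8 mm in front of the beam, 91 mm above it. A gripper held upright over the poise knob strikes it: lean 30 to 45 degrees, from the front.
- beam (a joint): Tilt of the beam, rad: 0 level (pointer at the middle mark), + pan end up and poise end down; stops at -0.08 and +0.08. Steel bar 8 x 14 mm, 275 mm from pivot to right end plus a pointer to 304 mm, 110 mm to the left. Let go, it settles in about 1.5 s. Near balance 1 mm of poise travel outward tilts it about +0.0065; more than about 12 mm from balance it lies on a stop.
- poise (a joint): Position of the poise along the beam, m: 0 is its inner end (50 mm right of the pivot), growing outward, away from the pan, to 0.20. It starts at 0.16 to 0.195, too far out for any load; with the handle in the pan the balance lies between about 0.055 and 0.135.
- poise_knob (a point): Point to take the poise by, on its knob's axis; axes as the beam. The poise is a brass block 32 (x) x 28 (y) x 35 mm (z) round the beam, 120 g. From its upper front leans a round knob, 16 mm thick with a domed end, 35 degrees from vertical towards own -x. This point is 29 mm in front of and 41 above the beam's centre line, 33 from the knob's root, 20 below its end.
- poise_foot (a point): Centre of the poise block, on the beam's centre line, 41 mm below and 29 mm behind the knob point; axes as the beam. The poise slides along the beam with about 0.4 N and stays where it is left. While it is pushed or touched the beam may tilt, to a stop; the beam shows the balance only when nothing touches it.
- mug: White mug standing on the bench, 82 mm wide, 97 high, 117 over its handle; origin at its underside. To be left alone.
- glue_bottle: White glue bottle with a red nozzle, 42 mm wide, 121 high, standing on the bench; origin at the centre of its underside. To be left alone.
- spray_bottle: Pale blue spray bottle standing right of the scale, 56 x 120 mm in plan, 272 high; origin at the centre of its underside. To be left alone.
- tape_roll: Brown roll of packing tape lying flat on the bench, 114 mm in diameter, 48 high; origin at the centre of its underside. To be left alone.

How it is judged:
On the way, in this order (a step that is already met when the one before it is completed fails the run):
1. the handle lies flat in the pan, let go (x of handle_c in the frame of pan_c between -0.03 and 0.03 m and y of handle_c in the frame of pan_c between -0.03 and 0.03 m and z of handle_c in the frame of pan_c between 0.005 and 0.017 m and angle between handle_c's own z axis and vertical below 0.15 rad and contact force between the fingers and anything else below 0.1 N), for 0.2 s.
2. the poise has been slid so that the beam rests level (value of joint beam between -0.02 and 0.02 rad and velocity of joint beam between -0.04 and 0.04 rad/s and contact force between each of the arm, the fingers and anything else below 0.1 N), for 0.5 s.
At the end, for the whole second after the job is handed in: The handle lies flat (within 0.15 rad) in the pan, its centre within 30 mm of the pan's centre both ways, and is not held; the beam is within 0.02 rad of level and at rest, the robot touching neither (all of step 2 and x of handle_c in the frame of pan_c between -0.03 and 0.03 m and y of handle_c in the frame of pan_c between -0.03 and 0.03 m and z of handle_c in the frame of pan_c between 0.005 and 0.017 m and angle between handle_c's own z axis and vertical below 0.15 rad).
It fails at once if a bystander (mug, glue bottle, spray bottle, tape roll) is moved by more than 20 mm (distance of any of mug, glue_bottle, spray_bottle, tape_roll from where it was at the start of the episode above 0.02 m).
It also fails if it takes over 67 s, if anything falls off the work surface, if the arm or the gripper's body presses on something with over 40 N, if the wrist force passes 120 N, or if a joint passes its speed limit or range.

## Working session

There is one attempt and no reset: what is moved stays moved. The work goes in short steps, Python scripts to look and compute and a tool call to move; the robot and the scene stay as the last step left them, time stands still between calls to the robot, and variables do not carry over. Pictures are saved under pics/ and viewed, at most 12 in all, crops included, and the job is handed in when it is done.

Besides the shell and the picture viewer there is one more tool, called after "Request:" as name(argument=value, ...), one argument or row to a line, values as JSON. jog_arm: Moves the arm, as the interface text tells. Shift numbers are shares of 50 cm and turn numbers shares of 1.5 rad, none past 1 either way. Its arguments: {"type":"object","properties":{"motion":{"type":"string"}},"required":["motion"]}

```bash
mkdir -p pics; cat > h.py <<'E'
import numpy as np, cv2
from scipy.spatial.transform import Rotation as R
from plant import state, grab_frame, job_done, cut_out, place_of
def save(f,n): cv2.imwrite('pics/'+n+'.png',f['color'][:,:,::-1])
def cloud(f):
    K=np.array(f['intrinsics']);h,w=f['range_z'].shape
    u,v=np.meshgrid(np.arange(w),np.arange(h))
    xd=(u-K[0,2])/K[0,0];yd=(v-K[1,2])/K[1,1]
    x,y=xd.copy(),yd.copy()
    for _ in range(8):
        s=1+f['k1']*(x*x+y*y);x,y=xd/s,yd/s
    z=f['range_z'];P=np.stack([x*z,-y*z,-z,np.ones_like(z)],-1)
    return (P@np.array(f['world_from_camera']).T)[...,:3]
def tool():
    s=state();q=s['tool_rot'];return np.array(s['tool_pos']),R.from_quat([q[1],q[2],q[3],q[0]])
E
python3 - <<'E'
from h import *
print(state())
for c in ['scene','top']:
    f=grab_frame(c);save(f,c+'0');C=cloud(f)
    print(c,f['world_from_camera'],f['k1'],f['intrinsics'])
    for t in ['handle_c','pan_c','pivot','hood_edge','poise_knob','poise_foot','mug','glue_bottle','spray_bottle','tape_roll']:
        print(c,t,[(round(d['p'],2),np.round(d['at'],3)) for d in place_of(c,t)[:2]])
    m=cut_out(c,'handle_c')
    if m:
        P=C[m[0]['pixels']&(f['range_z']>0)];xy=P[:,:2]
        print(m[0]['p'],len(P),np.median(P,0),cv2.minAreaRect(xy.astype(np.float32)),np.percentile(P[:,2],[5,50,95]))
E
```

```text
{'time': 0.0, 'joint_pos': array([-1.32601837e+00,  5.33628955e-02,  1.61424916e+00, -8.15181609e-06,
        1.47600090e+00, -1.18995107e-01]), 'joint_vel': array([ 2.91536538e-06,  1.61596049e-03,  1.88572156e-03,  1.42098311e-03,
        1.08458874e-03, -4.22272786e-04]), 'joint_efforts': array([-1.41166747e-03, -3.93681335e+01, -3.70180249e+01, -1.71254096e-04,
        7.00518911e-03,  1.10445157e-05]), 'tool_pos': array([ 0.22223044, -0.58350974,  0.23008606]), 'tool_rot': array([-1.00789547e-03,  9.83503625e-01,  1.80885595e-01, -6.75369396e-05]), 'contact_force': array([-0.57792407,  0.27416714, -0.08831354]), 'ft_torque': array([-0.05618837, -0.01605301, -0.00499625]), 'grasp_force': 0.0, 'gripper_width': 1.0019595881255074}
scene [[-0.58485212  0.52246811 -0.6204636  -0.51485918]
 [-0.81113403 -0.37378953  0.44982549  0.7054597 ]
 [ 0.00309667  0.76636053  0.64240326  1.2077021 ]
 [ 0.          0.          0.          1.        ]] -0.06092728806310584 [[481.33190765   0.         254.00045386]
 [  0.         481.33190765 195.05935462]
 [  0.           0.           1.        ]
[... 950 characters left out ...]
p pivot [(0.72, array([0.616, 0.109, 0.15 ]))]
top hood_edge [(0.77, array([ 0.615, -0.047,  0.239]))]
top poise_knob [(0.57, array([ 0.599, -0.12 ,  0.175]))]
top poise_foot [(0.67, array([ 0.623, -0.114,  0.133])), (0.25, array([ 0.612, -0.046,  0.239]))]
top mug [(0.98, array([ 0.388,  0.182, -0.002]))]
top glue_bottle [(0.48, array([0.409, 0.041, 0.   ]))]
top spray_bottle [(0.85, array([ 0.618, -0.371,  0.002]))]
top tape_roll [(0.91, array([0.409, 0.329, 0.003])), (0.5, array([0.529, 0.209, 0.115]))]
0.59 217 [ 0.3662913  -0.20060936  0.02013772] ((0.40532851219177246, -0.242127925157547), (0.09921196848154068, 0.16895733773708344), 79.51432800292969) [0.01269959 0.02013772 0.02540768]
```

```bash
cd pics; python3 -c "
import cv2,numpy as np
a=cv2.imread('scene0.png');b=cv2.imread('top0.png')
cv2.imwrite('both0.png',cv2.resize(np.vstack([a,b]),(450,600)) if 0 else np.hstack([cv2.resize(a,(400,300)),cv2.resize(b,(400,300))]))"
```

```text
(no output)
```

View pics/scene0.png

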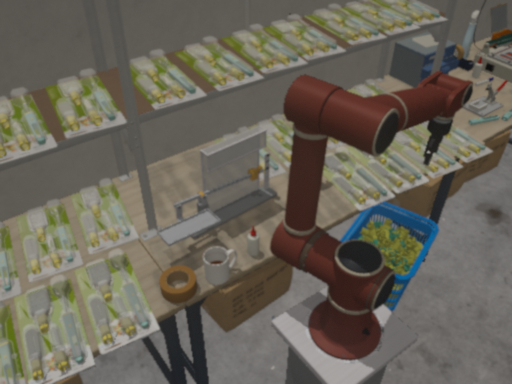

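View pics/top0.png

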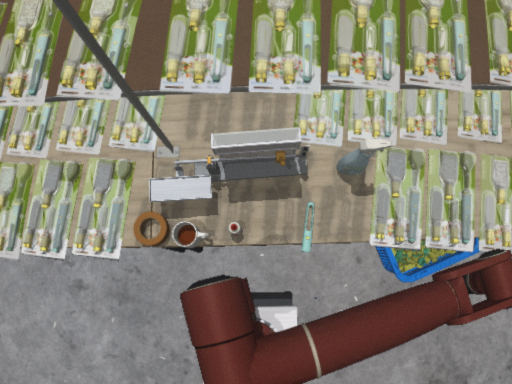

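The scene shows the scale with the hood at (235,160) and poise knob (257,172). In the top view the teal handle is at about (308,226), pointing away from the robot, with the pan at (181,188) and the poise at (281,157). Next I'll segment the handle and fit the scale yaw.

```bash
python3 - <<'E'
from h import *
f=grab_frame('top');C=cloud(f)
hsv=cv2.cvtColor(f['color'],cv2.COLOR_RGB2HSV)
m=np.zeros((384,512),bool);m[195:256,298:320]=True
m&=(hsv[...,1]>70)&(hsv[...,0]>70)&(hsv[...,0]<105)
vs,us=np.nonzero(m);print(len(vs),us.min(),us.max(),vs.min(),vs.max())
P=C[m&(f['range_z']>0)];print(np.percentile(P,[1,5,50,95,99],axis=0).round(3))
r=cv2.minAreaRect(P[:,:2].astype(np.float32));print(r)
c=P[:,:2].mean(0);w,V=np.linalg.eigh(np.cov(P[:,:2].T));print(c,V[:,1])
# along-axis profile
t=(P[:,:2]-c)@V[:,1];n=(P[:,:2]-c)@V[:,0]
for a in np.arange(-.1,.1,.02):
    k=(t>=a)&(t<a+.02)
    if k.sum():print(round(a,2),k.sum(),P[k].mean(0).round(3),np.ptp(n[k]).round(3))
# table edge
print(C[225:262:3,290].round(3))
# beam/base yaw: pan rim and base
for t in ['pan_c','poise_foot','hood_edge']:
    for k in cut_out('top',t)[:1]:
        Q=C[k['pixels']&(f['range_z']>0)];print(t,k['p'],len(Q),np.median(Q,0).round(3),cv2.minAreaRect(Q[:,:2].astype(np.float32)))
im=cv2.resize(f['color'][130:270,140:330,::-1],None,fx=4,fy=4,interpolation=cv2.INTER_CUBIC);cv2.imwrite('pics/crop1.png',im)
p,r=tool();print(p,r.as_matrix().round(3))
E
```

```text
Traceback (most recent call last):
ValueError: zero-size array to reduction operation minimum which has no identity
```

```bash
python3 - <<'E'
from h import *
f=grab_frame('top');C=cloud(f)
hsv=cv2.cvtColor(f['color'],cv2.COLOR_RGB2HSV)
print(f['color'][226,300:318].tolist(),f['color'][244,300:318:3].tolist())
I=f['color'].astype(int)
m=np.zeros((384,512),bool);m[195:256,298:320]=True
m&=(I[...,1]-I[...,0]>12)
vs,us=np.nonzero(m);print(len(vs))
P=C[m&(f['range_z']>0)];print(np.percentile(P,[1,5,50,95,99],axis=0).round(3))
c=P[:,:2].mean(0);w,V=np.linalg.eigh(np.cov(P[:,:2].T));print(c,V[:,1],cv2.minAreaRect(P[:,:2].astype(np.float32)))
t=(P[:,:2]-c)@V[:,1];n=(P[:,:2]-c)@V[:,0]
for a in np.arange(-.1,.1,.02):
    k=(t>=a)&(t<a+.02)
    if k.sum():print(round(a,2),k.sum(),P[k].mean(0).round(3),np.ptp(n[k]).round(3))
print(C[225:262:3,290].round(3).tolist())
for t in ['pan_c','poise_foot','hood_edge']:
    for k in cut_out('top',t)[:1]:
        Q=C[k['pixels']&(f['range_z']>0)];print(t,k['p'],len(Q),np.median(Q,0).round(3),cv2.minAreaRect(Q[:,:2].astype(np.float32)))
im=cv2.resize(f['color'][130:270,140:330,::-1],None,fx=4,fy=4,interpolation=cv2.INTER_CUBIC);cv2.imwrite('pics/crop1.png',im)
p,r=tool();print(p,r.as_matrix().round(3))
E
```

```text
[[128, 120, 107], [132, 121, 108], [134, 127, 112], [122, 116, 106], [120, 132, 124], [120, 152, 146], [120, 132, 126], [129, 120, 106], [135, 125, 108], [138, 130, 112], [125, 127, 113], [109, 135, 127], [125, 143, 133], [148, 141, 122], [162, 150, 130], [162, 149, 131], [157, 145, 126], [153, 144, 123]] [[83, 80, 74], [142, 185, 178], [156, 205, 197], [138, 182, 177], [134, 133, 131], [126, 125, 123]]
319
[[ 0.33  -0.235 -0.638]
 [ 0.333 -0.223  0.001]
 [ 0.389 -0.202  0.019]
 [ 0.487 -0.185  0.024]
 [ 0.495 -0.182  0.026]]
[ 0.39929202 -0.20308087] [-0.99016944  0.13987308] ((0.410917729139328, -0.21645551919937134), (0.051337480545043945, 0.1688147485256195), 81.50116729736328)
-0.1 31 [ 0.488 -0.215  0.015] 0.02
-0.08 25 [ 0.469 -0.212  0.014] 0.023
-0.06 25 [ 0.449 -0.21   0.015] 0.025
-0.04 23 [ 0.43  -0.207  0.014] 0.024
-0.02 27 [ 0.409 -0.206 -0.014] 0.05
0.0 52 [ 0.389 -0.203 -0.026] 0.051
0.02 50 [ 0.369 -0.198  0.019] 0.029
0.04 52 [ 0.35  -0.195  0.02 ] 0.028
0.06 32 [ 0.334 -0.194  0.019] 0.028
[[0.421, -0.145, -0.001], [0.41, -0.145, -0.002], [0.4, -0.144, 0.001], [0.389, -0.144, 0.008], [0.379, -0.144, 0.001], [0.369, -0.143, 0.001], [0.359, -0.143, -0.0], [0.4, -0.181, -0.757], [0.385, -0.181, -0.761], [0.369, -0.18, -0.757], [0.354, -0.181, -0.773], [0.339, -0.18, -0.773], [0.323, -0.179, -0.751]]
pan_c 0.95 1571 [0.537 0.21  0.116] ((0.5712708234786987, 0.2098718285560608), (0.15185406804084778, 0.20019467175006866), 2.842409372329712)
poise_foot 0.55 81 [ 0.614 -0.114  0.153] ((0.6105206608772278, -0.11509057134389877), (0.022186636924743652, 0.050092943012714386), 88.27156066894531)
hood_edge 0.76 6370 [0.614 0.018 0.117] ((0.642055094242096, 0.07196490466594696), (0.24637143313884735, 0.5922491550445557), 16.490026473999023)
[ 0.22239795 -0.58407946  0.2312964 ] [[ 0.935  0.356  0.   ]
 [ 0.356 -0.935 -0.   ]
 [ 0.     0.    -1.   ]]
```

View pics/crop1.png

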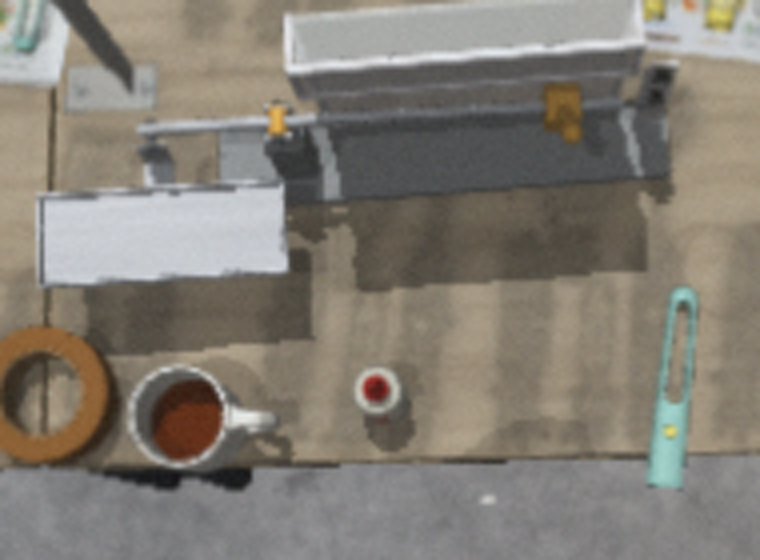

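The crop shows the handle at (672,390): loop at the far end, solid part just over the bench edge. Its centre is about (0.412,-0.205) with axis at -8°. I'll approach above it with the grip lines aligned.

Request:
jog_arm(
  motion="100 0.083 -0.083 0.022 0 0 0.047; 100 0.166 -0.166 0.044 0 0 0.094; 100 0.249 -0.249 0.066 0 0 0.141; 100 0.332 -0.332 0.088 0 0 0.188; 100 0.413 -0.416 0.11 0 0 0.233",
)

```text
time: 2.08
tool_pos: [0.3419, -0.3146, 0.1762]
tool_rot: [0.0, 1.0, 0.006, 0.0]
contact_force: [0.4, -0.2, 1.0]
gripper_width: 1.002
grasp_force: 0.0
```

```bash
cat >> h.py <<'E'
def go(target,yaw_y=None,Rt=None):
    """print shift/turn fractions to reach target"""
    p,r=tool()
    if Rt is None and yaw_y is not None:
        y=np.array([np.cos(yaw_y),np.sin(yaw_y),0]);z=np.array([0,0,-1.]);Rt=R.from_matrix(np.c_[np.cross(y,z),y,z])
    d=r.inv().apply(np.array(target)-p);rv=(r.inv()*Rt).as_rotvec() if Rt is not None else np.zeros(3)
    print('t',round(state()['time'],2),'at',p.round(4),'dist',np.linalg.norm(d).round(3),'deg',np.degrees(np.linalg.norm(rv)).round(1),'shift',(d/.5).round(3),'turn',(rv/1.5).round(3))
E
python3 - <<'E'
from h import *
go([.392,-.2015,.15],np.radians(-97.8))
E
```

```text
t 2.08 at [ 0.3419 -0.3146  0.1762] dist 0.126 deg 8.5 shift [ 0.103 -0.225  0.052] turn [ 0.    -0.001  0.098]
```

Request:
jog_arm(
  motion="100 0.04 -0.08 0.02 0 0 0.04; 100 0.08 -0.16 0.04 0 0 0.08; 100 0.103 -0.225 0.052 0 0 0.098; 100 0.103 -0.225 0.052 0 0 0.098; 100 0.103 -0.225 0.052 0 0 0.098",
)

```text
time: 2.7
tool_pos: [0.3913, -0.2035, 0.1507]
tool_rot: [0.0, 0.998, -0.066, 0.0]
contact_force: [0.2, -0.9, -0.1]
gripper_width: 1.0
grasp_force: 0.0
```

```bash
python3 - <<'E'
from h import *
f=grab_frame('wrist');save(f,'w1');C=cloud(f)
I=f['color'].astype(int);z=C[...,2]
m=(I[...,1]-I[...,0]>12)&(f['range_z']>0)&(z>.006)&(z<.035)&(abs(C[...,1]+.205)<.06)
P=C[m];print(len(P))
if len(P):
    print(np.percentile(P,[1,50,99],axis=0).round(3));r=cv2.minAreaRect(P[:,:2].astype(np.float32));print(r)
    for a in np.arange(.32,.51,.02):
        k=(P[:,0]>=a)&(P[:,0]<a+.02)
        if k.sum():print(round(a+.01,2),k.sum(),np.percentile(P[k,1],[2,98]).round(4),P[k,2].max().round(3))
print(f['world_from_camera'][:3,3])
for t in ['handle_c']: print([(d['p'],np.round(d['at'],3)) for d in place_of('wrist',t)])
go([.392,-.2015,.003],np.radians(-97.8))
print(state()['contact_force'])
E
```

```text
2625
[[ 0.329 -0.227  0.012]
 [ 0.392 -0.204  0.019]
 [ 0.493 -0.183  0.022]]
((0.4112241268157959, -0.20453175902366638), (0.030149128288030624, 0.1697036772966385), 82.62322998046875)
0.33 247 [-0.2095 -0.1812] 0.022
0.35 426 [-0.2115 -0.1828] 0.022
0.37 367 [-0.2141 -0.1857] 0.022
0.39 454 [-0.2164 -0.1893] 0.022
0.41 191 [-0.2195 -0.1922] 0.021
0.43 183 [-0.222  -0.1951] 0.021
0.45 205 [-0.2245 -0.1987] 0.021
0.47 237 [-0.2278 -0.2021] 0.02
0.49 315 [-0.2279 -0.2061] 0.021
[ 0.47345303 -0.21510704  0.29277179]
[(0.93, array([ 0.415, -0.21 ,  0.018]))]
t 2.8 at [ 0.3912 -0.204   0.1508] dist 0.148 deg 0.1 shift [ 0.001 -0.005  0.296] turn [ 0.    -0.     0.002]
[ 0.14951209 -0.46522506 -0.8376058 ]
```

View pics/w1.png

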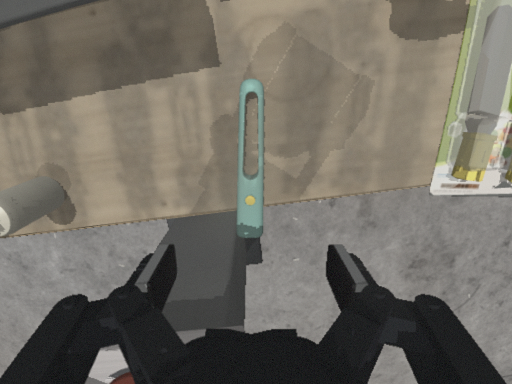

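The wrist view shows the handle upright at (250,160), between the fingers and aligned with them. I'll descend, grip and lift.

Request:
jog_arm(
  motion="100 0 -0.002 0.1 0 0 0.003; 100 0 -0.002 0.2 0 0 0.003; 100 0 -0.002 0.27 0 0 0.003; 100 0 -0.002 0.295 0 0 0.003; 60 0 -0.002 0.295 0 0 0.003",
)

```text
time: 3.42
tool_pos: [0.3912, -0.2025, 0.0028]
tool_rot: [-0.0, 0.998, -0.069, -0.0]
contact_force: [0.6, -0.3, 0.7]
gripper_width: 0.817
grasp_force: 0.0
```

Request:
jog_arm(
  motion="0 0 0 0 0 0 0; 0 0 0 0 0 0 0; 0 0 0 0 0 0 0; 0 0 0 0 0 0 0; 0 0 0 0 0 0 0",
)

```text
time: 4.05
tool_pos: [0.3926, -0.203, 0.0045]
tool_rot: [0.001, 0.998, -0.068, 0.001]
contact_force: [-1.2, -0.2, 6.3]
gripper_width: 0.286
grasp_force: 60.1
```

Gripped (60 N, 24 mm). Lifting.

Request:
jog_arm(
  motion="0 0 0 -0.1 0 0 0; 0 0 0 -0.2 0 0 0; 0 0 0 -0.32 0 0 0; 0 0 0 -0.44 0 0 0; 0 0 0 -0.44 0 0 0",
)

```text
time: 4.68
tool_pos: [0.3938, -0.2037, 0.2294]
tool_rot: [0.003, 0.998, -0.068, 0.005]
contact_force: [-0.1, 0.3, -0.9]
gripper_width: 0.287
grasp_force: 59.3
```

```bash
python3 - <<'E'
from h import *
F=[]
for i in range(4): grab_frame('wrist');F.append(state()['contact_force'])
print(np.round(F,2))
go([.531,.2095-.02,.22],np.radians(2.5))
E
```

```text
[[-0.68  0.38 -1.35]
 [-1.01 -0.04 -2.23]
 [ 0.13  1.25 -1.67]
 [ 0.21 -0.27 -1.44]]
t 4.88 at [ 0.3904 -0.2012  0.2205] dist 0.415 deg 100.4 shift [ 0.172 -0.813  0.002] turn [-3.000e-03  1.000e-03 -1.168e+00]
```

Request:
jog_arm(
  motion="0 0.017 -0.08 0 0 0 -0.117; 0 0.034 -0.16 0 0 0 -0.234; 0 0.051 -0.24 0 0 0 -0.35; 0 0.068 -0.325 0 0 0 -0.467; 0 0.086 -0.406 0 0 0 -0.584",
)

```text
time: 5.5
tool_pos: [0.4608, -0.0052, 0.2201]
tool_rot: [-0.001, 0.931, 0.364, -0.002]
contact_force: [1.2, -0.0, -0.7]
gripper_width: 0.286
grasp_force: 59.4
```

```bash
python3 - <<'E'
from h import *
go([.531,.189,.22],np.radians(2.5))
E
```

```text
t 5.5 at [ 0.4608 -0.0052  0.2201] dist 0.206 deg 49.8 shift [ 0.366 -0.19  -0.   ] turn [-0.003  0.001 -0.58 ]
```

Request:
jog_arm(
  motion="0 0.073 -0.038 0 0 0 -0.116; 0 0.147 -0.076 0 0 0 -0.232; 0 0.22 -0.114 0 0 0 -0.348; 0 0.293 -0.152 0 0 0 -0.464; 0 0.366 -0.19 0 0 0 -0.58",
)

```text
time: 6.12
tool_pos: [0.5321, 0.1878, 0.2197]
tool_rot: [-0.001, 0.691, 0.722, -0.002]
contact_force: [0.1, 0.2, -0.6]
gripper_width: 0.288
grasp_force: 59.4
```

```bash
python3 - <<'E'
from h import *
for i in range(2): f=grab_frame('wrist')
g=grab_frame('top')
im=cv2.resize(np.vstack([f['color'],g['color'][100:292]]),None,fx=1,fy=1)[:,:,::-1];cv2.imwrite('pics/w2.png',im)
for c in ['wrist','top','scene']:
  if c=='scene': grab_frame('scene')
  for t in ['pan_c','handle_c','pivot']: print(c,t,[(round(d['p'],2),np.round(d['at'],3)) for d in place_of(c,t)[:1]])
C=cloud(f)
for v in range(30,384,40): print(v,[tuple(C[v,u].round(3).tolist()) for u in (60,160,256,350,450)])
go([.531,.189,.22],np.radians(2.5))
E
```

```text
wrist pan_c [(0.78, array([0.534, 0.213, 0.118]))]
wrist handle_c [(0.58, array([0.534, 0.208, 0.229]))]
wrist pivot [(0.61, array([0.61 , 0.107, 0.152]))]
top pan_c [(0.71, array([0.529, 0.209, 0.116]))]
top handle_c [(0.71, array([0.533, 0.208, 0.224]))]
top pivot [(0.86, array([0.615, 0.112, 0.149]))]
scene pan_c [(0.72, array([0.534, 0.206, 0.115]))]
scene handle_c [(0.75, array([0.532, 0.201, 0.228]))]
scene pivot [(0.69, array([0.614, 0.113, 0.151]))]
30 [(-0.224, 0.517, -0.759), (0.412, 0.355, -0.001), (0.53, 0.359, -0.0), (0.644, 0.366, 0.0), (0.752, 0.369, 0.027)]
70 [(-0.246, 0.372, -0.761), (0.411, 0.309, 0.0), (0.53, 0.288, 0.235), (0.651, 0.321, -0.0), (0.778, 0.329, 0.005)]
110 [(-0.27, 0.216, -0.762), (0.408, 0.259, -0.0), (0.533, 0.268, 0.117), (0.659, 0.272, -0.003), (0.706, 0.279, 0.121)]
150 [(-0.033, 0.119, -0.4), (0.423, 0.216, 0.052), (0.535, 0.232, 0.115), (0.667, 0.219, -0.001), (0.811, 0.228, -0.002)]
190 [(0.109, 0.072, -0.186), (0.402, 0.148, -0.0), (0.537, 0.192, 0.112), (0.609, 0.213, 0.165), (0.827, 0.169, -0.001)]
230 [(0.111, -0.014, -0.16), (0.398, 0.083, -0.0), (0.54, 0.146, 0.109), (0.688, 0.097, -0.002), (0.848, 0.104, -0.002)]
270 [(0.107, -0.106, -0.139), (0.417, 0.057, 0.063), (0.536, 0.185, 0.235), (0.701, 0.026, -0.001), (0.869, 0.033, 0.0)]
310 [(-0.475, -0.845, -0.763), (0.495, 0.192, 0.276), (0.537, 0.157, 0.236), (0.57, 0.202, 0.283), (0.897, -0.051, 0.0)]
350 [(0.474, 0.2, 0.304), (0.38, -0.168, -0.001), (0.534, 0.201, 0.301), (0.572, 0.184, 0.285), (0.928, -0.146, 0.001)]
t 6.78 at [0.533  0.1862 0.223 ] dist 0.005 deg 0.4 shift [ 0.006 -0.004  0.006] turn [ 0.    -0.    -0.004]
```

View pics/w2.png

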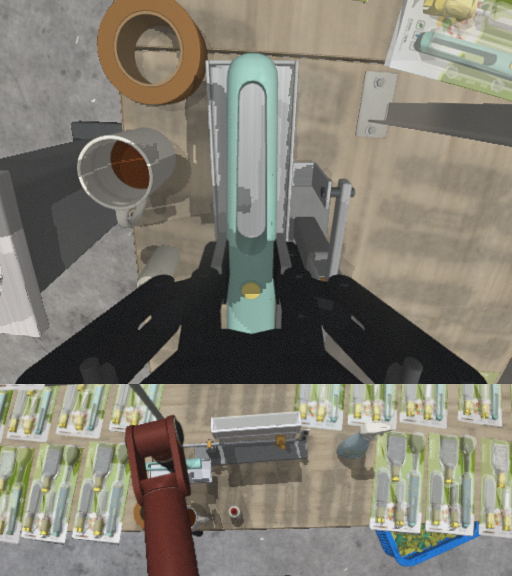

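The wrist view shows the handle centred over the pan (floor 208–298 px wide, handle 228–277); the pan is tilted about 0.065 with the left end up. I'll lower with a matching tilt.

Request:
jog_arm(
  motion="0 0.003 -0.001 0.06 0 0.02 0; 0 0.004 -0.002 0.12 0 0.04 0; 0 0.004 -0.002 0.16 0 0.04 0; 0 0.004 -0.002 0.19 0 0.04 0; 0 0.004 -0.002 0.2 0 0.04 0",
)

```text
time: 7.4
tool_pos: [0.5317, 0.1887, 0.1221]
tool_rot: [-0.022, 0.693, 0.72, 0.02]
contact_force: [0.8, -0.3, -0.4]
gripper_width: 0.287
grasp_force: 59.4
```

```bash
python3 - <<'E'
from h import *
F=[];Z=[]
for i in range(4):
    f=grab_frame('scene');s=state();F.append(s['contact_force']);Z.append(s['tool_pos'])
print(np.mean(F,0).round(2),np.mean(Z,0).round(4))
C=cloud(f);I=f['color'].astype(int)
k=cut_out('scene','handle_c');P=C[k[0]['pixels']&(f['range_z']>0)];print(k[0]['p'],len(P),np.percentile(P,[3,50,97],axis=0).round(3))
k=cut_out('scene','pan_c');P=C[k[0]['pixels']&(f['range_z']>0)];print(k[0]['p'],len(P),np.percentile(P,[3,50,97],axis=0).round(3))
cv2.imwrite('pics/s2.png',cv2.resize(f['color'][150:300,130:290,::-1],None,fx=4,fy=4,interpolation=cv2.INTER_CUBIC))
E
```

```text
[-0.34 -0.05 -1.02] [0.5323 0.1888 0.123 ]
0.87 264 [[0.517 0.128 0.123]
 [0.523 0.228 0.134]
 [0.543 0.288 0.145]]
0.58 720 [[0.492 0.112 0.104]
 [0.519 0.218 0.118]
 [0.595 0.306 0.153]]
```

View pics/s2.png

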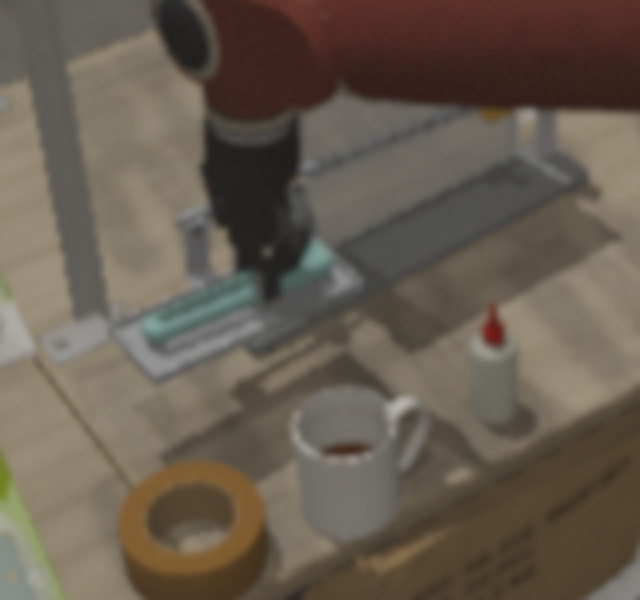

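The handle at (240,290) sits just above the pan, inside its outline. Lowering 6 mm.

Request:
jog_arm(
  motion="0 0 0 0.006 0 0 0; 0 0 0 0.011 0 0 0; 0 0 0 0.011 0 0 0; 0 0 0 0.011 0 0 0; 0 0 0 0.011 0 0 0",
)

```text
time: 8.32
tool_pos: [0.532, 0.189, 0.1175]
tool_rot: [-0.022, 0.693, 0.72, 0.021]
contact_force: [-0.3, -0.4, 1.2]
gripper_width: 0.291
grasp_force: 59.6
```

```bash
python3 - <<'E'
from h import *
F=[];Z=[]
for i in range(3):
    f=grab_frame('scene');s=state();F.append(s['contact_force']);Z.append(s['tool_pos'])
print(np.mean(F,0).round(2),np.mean(Z,0).round(4))
C=cloud(f)
for t in ['handle_c','pan_c']:
    k=cut_out('scene',t);P=C[k[0]['pixels']&(f['range_z']>0)];print(k[0]['p'],len(P),np.percentile(P,[3,50,97],axis=0).round(3))
E
```

```text
[-0.76 -0.32  0.37] [0.532  0.189  0.1175]
0.55 280 [[0.516 0.128 0.117]
 [0.523 0.226 0.129]
 [0.544 0.289 0.139]]
0.87 700 [[0.492 0.11  0.106]
 [0.52  0.219 0.118]
 [0.594 0.306 0.154]]
```

Weight is taken by the pan. Opening a little, then straight up.

Request:
jog_arm(
  motion="36 0 0 0 0 0 0; 42 0 0 0 0 0 0; 43 0 0 0 0 0 0; 43 0 0 -0.01 0 0 0; 43 0 0 -0.03 0 0 0",
)

```text
time: 9.2
tool_pos: [0.5317, 0.188, 0.1324]
tool_rot: [-0.022, 0.693, 0.72, 0.02]
contact_force: [-0.1, 0.3, 0.3]
gripper_width: 0.43
grasp_force: 0.0
```

Request:
jog_arm(
  motion="43 0 0 -0.03 0 0 0; 43 0 0 -0.08 0 0 0; 43 0 0 -0.16 0 0 0; 43 0 0 -0.24 0 0 0; 43 0 0 -0.28 0 -0.04 0",
)

```text
time: 9.82
tool_pos: [0.5335, 0.179, 0.2768]
tool_rot: [0.002, 0.694, 0.72, 0.002]
contact_force: [-0.3, -0.2, -0.3]
gripper_width: 0.428
grasp_force: 0.0
```

```bash
python3 - <<'E'
from h import *
f=grab_frame('wrist');save(f,'w3');C=cloud(f)
for c in ['wrist','scene']:
  f=grab_frame(c);C=cloud(f)
  for t in ['pan_c','handle_c','poise_knob','poise_foot']:
    print(c,t,[(round(d['p'],2),np.round(d['at'],3)) for d in place_of(c,t)[:1]])
  k=cut_out(c,'handle_c')
  if k: P=C[k[0]['pixels']&(f['range_z']>0)];print(k[0]['p'],len(P),np.percentile(P,[3,50,97],axis=0).round(3),cv2.minAreaRect(P[:,:2].astype(np.float32)))
# knob grip pose
a=np.radians(38);yw=np.radians(2.5)
Rz=R.from_euler('z',2.5,degrees=True)
z=Rz.apply([np.sin(a),0,-np.cos(a)]);y=Rz.apply([0,-1,0]);Rt1=R.from_matrix(np.c_[np.cross(y,z),y,z]);Rt2=R.from_matrix(np.c_[np.cross(-y,z),-y,z])
print(Rt1.as_matrix().round(2))
K=np.array([.598,-.118,.172]);t=K-.15*z;print(t)
go(t,Rt=Rt1);go(t,Rt=Rt2);print(state()['joint_pos'].round(2))
E
```

```text
wrist pan_c [(0.82, array([0.535, 0.211, 0.118]))]
wrist handle_c [(0.64, array([0.534, 0.206, 0.129]))]
wrist poise_knob []
wrist poise_foot []
0.89 2784 [[0.517 0.126 0.119]
 [0.531 0.19  0.132]
 [0.545 0.287 0.138]] ((0.528863787651062, 0.20210124552249908), (0.03316018357872963, 0.1820206344127655), 2.8634541034698486)
scene pan_c [(0.95, array([0.534, 0.21 , 0.112]))]
scene handle_c [(0.8, array([0.528, 0.207, 0.125]))]
scene poise_knob [(0.61, array([ 0.598, -0.121,  0.171]))]
scene poise_foot [(0.55, array([ 0.625, -0.114,  0.134]))]
0.67 385 [[0.516 0.13  0.114]
 [0.524 0.198 0.129]
 [0.544 0.286 0.138]] ((0.5362395644187927, 0.2076777219772339), (0.04997367039322853, 0.1681874543428421), 3.1636722087860107)
[[ 0.79  0.04  0.62]
 [ 0.03 -1.    0.03]
 [ 0.62 -0.   -0.79]]
[ 0.50573867 -0.12202822  0.29020161]
t 10.47 at [0.5322 0.1795 0.2715] dist 0.303 deg 95.8 shift [-0.601 -0.076 -0.037] turn [-0.345  0.347  1.001]
t 10.47 at [0.5322 0.1795 0.2715] dist 0.303 deg 96.4 shift [-0.601 -0.076 -0.037] turn [-0.348 -0.346 -1.009]
[ 0.19 -0.12  1.71  0.    1.55  0.16]
```

View pics/w3.png

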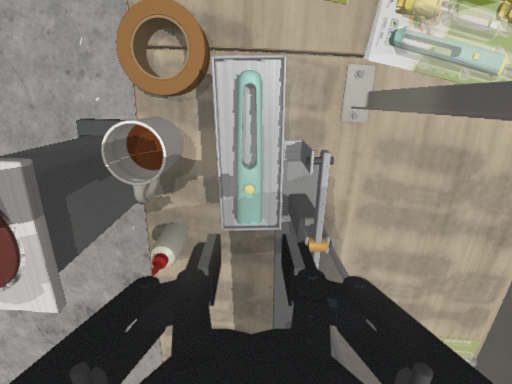

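The handle lies in the pan, at (250,150) inside the tray outline. Now I'll swing to the knob, leaning about 38° with the camera side towards the robot, away from the hood.

Request:
jog_arm(
  motion="60 -0.06 -0.01 -0.004 -0.035 -0.035 -0.1; 60 -0.12 -0.02 -0.008 -0.07 -0.07 -0.2; 60 -0.18 -0.03 -0.012 -0.105 -0.105 -0.3; 60 -0.24 -0.04 -0.016 -0.14 -0.14 -0.4; 60 -0.3 -0.05 -0.02 -0.175 -0.175 -0.5",
)

```text
time: 11.1
tool_pos: [0.5129, 0.0282, 0.2823]
tool_rot: [0.181, 0.369, 0.912, 0.003]
contact_force: [-0.7, 0.5, 0.1]
gripper_width: 0.598
grasp_force: 0.0
```

```bash
cat >> h.py <<'E'
def lean(deg,yaw=2.5,roll=0):
    a=np.radians(deg);Rz=R.from_euler('z',yaw,degrees=True)
    z=Rz.apply([np.sin(a),0,-np.cos(a)]);y=Rz.apply([0,1,0]);return R.from_matrix(np.c_[np.cross(y,z),y,z])
E
python3 - <<'E'
from h import *
Rt=lean(40);z=Rt.as_matrix()[:,2]
go(np.array([.598,-.118,.172])-.13*z,Rt=Rt);print(state()['joint_pos'].round(2))
E
```

```text
t 11.1 at [0.5129 0.0282 0.2823] dist 0.15 deg 48.7 shift [-0.197 -0.219  0.059] turn [-0.183 -0.19  -0.501]
[-0.02 -0.47  2.01 -0.13  1.26 -0.81]
```

Request:
jog_arm(
  motion="60 -0.04 -0.044 0.012 -0.037 -0.038 -0.1; 60 -0.08 -0.088 0.024 -0.073 -0.076 -0.2; 60 -0.12 -0.132 0.036 -0.11 -0.114 -0.3; 60 -0.16 -0.176 0.048 -0.147 -0.152 -0.4; 60 -0.197 -0.219 0.059 -0.183 -0.19 -0.5",
)

```text
time: 11.72
tool_pos: [0.5138, -0.1098, 0.2711]
tool_rot: [0.325, 0.021, 0.945, 0.01]
contact_force: [-0.1, 0.5, -1.1]
gripper_width: 0.601
grasp_force: 0.0
```

```bash
python3 - <<'E'
from h import *
f=grab_frame('wrist');save(f,'w4');C=cloud(f)
for t in ['poise_knob','poise_foot','hood_edge','pivot']: print(t,[(round(d['p'],2),np.round(d['at'],3)) for d in place_of('wrist',t)[:1]])
k=cut_out('wrist','poise_knob')
if k:P=C[k[0]['pixels']&(f['range_z']>0)];print(k[0]['p'],len(P),np.percentile(P,[2,50,98],axis=0).round(3));vs,us=np.nonzero(k[0]['pixels']);print(us.min(),us.max(),vs.min(),vs.max())
Rt=lean(40);z=Rt.as_matrix()[:,2]
go(np.array([.598,-.118,.172])-.13*z,Rt=Rt);print(state()['joint_pos'].round(2))
E
```

```text
poise_knob [(0.94, array([ 0.596, -0.119,  0.172]))]
poise_foot [(0.66, array([ 0.623, -0.116,  0.133]))]
hood_edge [(0.64, array([ 0.608, -0.042,  0.24 ]))]
pivot [(0.71, array([0.609, 0.109, 0.152]))]
0.78 953 [[ 0.58  -0.13   0.118]
 [ 0.607 -0.116  0.147]
 [ 0.632 -0.102  0.19 ]]
233 258 156 199
t 12.03 at [ 0.5143 -0.1084  0.2714] dist 0.013 deg 5.5 shift [-0.002 -0.026 -0.   ] turn [-0.016 -0.025 -0.056]
[-0.52 -0.65  2.21  0.37  1.03 -2.14]
```

View pics/w4.png

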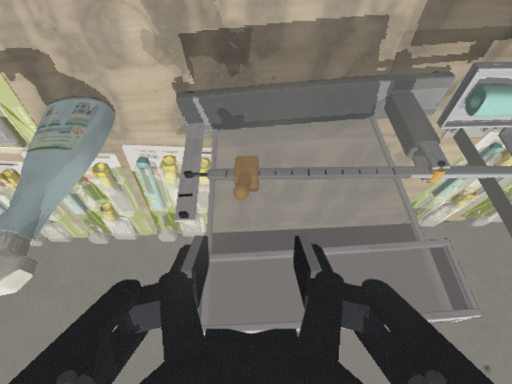

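The wrist view shows the poise at (246,170), its knob end at (241,195), hood front at the bottom and index plate at (190,180). I'll align the turn, then move in along the tool axis.

```bash
python3 - <<'E'
from h import *
Rt=lean(40);z=Rt.as_matrix()[:,2];K=np.array([.597,-.119,.172])
go(K-.08*z,Rt=Rt);go(K+.012*z,Rt=Rt)
E
```

```text
t 12.03 at [ 0.5143 -0.1084  0.2714] dist 0.051 deg 5.5 shift [-0.004 -0.026  0.099] turn [-0.016 -0.025 -0.056]
t 12.03 at [ 0.5143 -0.1084  0.2714] dist 0.142 deg 5.5 shift [-0.011 -0.021  0.282] turn [-0.016 -0.025 -0.056]
```

Request:
jog_arm(
  motion="60 -0.003 -0.026 0.05 -0.016 -0.025 -0.056; 60 -0.004 -0.026 0.099 -0.016 -0.025 -0.056; 60 -0.007 -0.024 0.17 -0.016 -0.025 -0.056; 60 -0.01 -0.022 0.24 -0.016 -0.025 -0.056; 60 -0.011 -0.021 0.28 -0.016 -0.025 -0.056",
)

```text
time: 12.65
tool_pos: [0.6046, -0.1171, 0.1618]
tool_rot: [0.341, -0.021, 0.94, 0.008]
contact_force: [-0.6, 0.1, 0.2]
gripper_width: 0.606
grasp_force: 0.0
```

```bash
python3 - <<'E'
from h import *
f=grab_frame('wrist');save(f,'w5')
for t in ['poise_knob','poise_foot']: print(t,[(round(d['p'],2),np.round(d['at'],3)) for d in place_of('wrist',t)[:1]])
Rt=lean(40);z=Rt.as_matrix()[:,2];K=np.array([.597,-.119,.172])
go(K+.012*z,Rt=Rt);print(state()['contact_force'].round(1))
E
```

```text
poise_knob [(0.65, array([ 0.596, -0.12 ,  0.172]))]
poise_foot [(0.66, array([ 0.626, -0.112,  0.133]))]
t 12.8 at [ 0.604  -0.1175  0.1624] dist 0.001 deg 0.2 shift [-0.002 -0.002  0.   ] turn [ 0.002 -0.001  0.   ]
[-0.4 -0.7 -0.3]
```

View pics/w5.png

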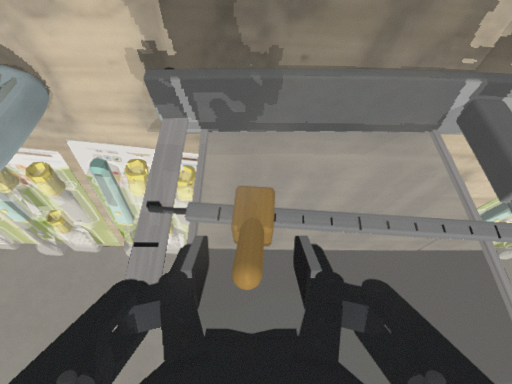

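The knob stands between the fingers at (248,270). I won't clamp it, since the beam must be able to tilt. I'll narrow the fingers to a loose fork and push the poise inward about 57 mm.

Request:
jog_arm(
  motion="27 0 0 0 0 0 0; 27 0 0 0 0 0 0; 27 0 0 0 0 0 0; 27 0 0.01 -0.001 0 0 0; 27 0 0.02 -0.002 0 0 0",
)

```text
time: 13.42
tool_pos: [0.6028, -0.1094, 0.1645]
tool_rot: [0.342, -0.02, 0.939, 0.007]
contact_force: [0.9, 0.1, 0.3]
gripper_width: 0.267
grasp_force: 0.3
```

Request:
jog_arm(
  motion="27 -0.001 0.022 -0.002 0 0 0; 27 -0.002 0.046 -0.003 0 0 0; 27 -0.003 0.07 -0.004 0 0 0; 27 -0.004 0.09 -0.005 0 0 0; 27 -0.004 0.1 -0.005 0 0 0",
)

```text
time: 14.05
tool_pos: [0.6005, -0.0585, 0.1674]
tool_rot: [0.342, -0.021, 0.939, 0.007]
contact_force: [0.2, -1.2, 0.6]
gripper_width: 0.27
grasp_force: 0.3
```

```bash
python3 - <<'E'
from h import *
f=grab_frame('wrist');save(f,'w6')
for t in ['poise_knob','poise_foot','pivot']: print(t,[(round(d['p'],2),np.round(d['at'],3)) for d in place_of('wrist',t)[:1]])
print(state()['contact_force'].round(1),state()['tool_pos'].round(4))
E
```

```text
poise_knob [(0.84, array([ 0.594, -0.063,  0.175]))]
poise_foot [(0.93, array([ 0.623, -0.054,  0.135]))]
pivot [(0.77, array([0.608, 0.108, 0.15 ]))]
[ 0.3 -0.7 -0.4] [ 0.6005 -0.0593  0.1672]
```

View pics/w6.png

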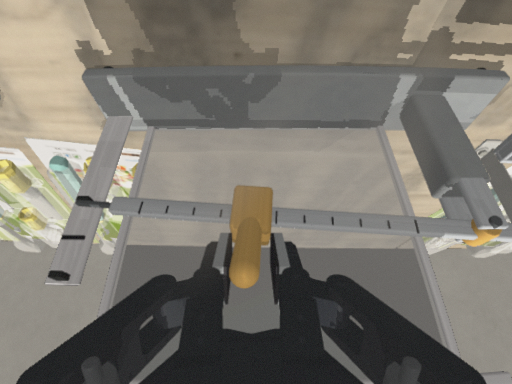

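The poise now sits at about p=0.117 and the beam still looks to be on its upper stop. I'll open the fingers in place to free the beam and measure the tilt from the depth picture.

Request:
jog_arm(
  motion="35 0 -0.003 0 0 0 0; 60 0 -0.003 0 0 0 0; 70 0 -0.003 0 0 0 0; 70 0 -0.003 0 0 0 0; 70 0 -0.003 0 0 0 0",
)

```text
time: 14.88
tool_pos: [0.6006, -0.061, 0.1674]
tool_rot: [0.342, -0.02, 0.939, 0.007]
contact_force: [0.2, 0.0, -0.4]
gripper_width: 0.706
grasp_force: 0.0
```

Request:
jog_arm(
  motion="70 0 0 0 0 0 0; 70 0 0 0 0 0 0; 70 0 0 0 0 0 0; 70 0 0 0 0 0 0; 70 0 0 0 0 0 0",
)

```text
time: 15.5
tool_pos: [0.6006, -0.061, 0.1673]
tool_rot: [0.342, -0.02, 0.939, 0.007]
contact_force: [0.0, 0.1, 0.1]
gripper_width: 0.701
grasp_force: 0.0
```

```bash
cat >> h.py <<'E'
def tilt(n=3,cam='wrist'):
    out=[]
    for _ in range(n):
        f=grab_frame(cam);C=cloud(f);k=place_of(cam,'poise_foot');yp=k[0]['at'][1] if k else -9
        x,y,z=C[...,0],C[...,1],C[...,2];xb=.6145+(.111-y)*.0436
        m=(f['range_z']>0)&(abs(x-xb)<.02)&(z>.11)&(z<.18)&(y>-.158)&(y<.085)&(abs(y-yp)>.03)
        Y,Z=y[m],z[m]-.15
        c=np.polyfit(Y,Z,1)
        for _ in range(6):
            r=Z-np.polyval(c,Y);g=abs(r)<max(.008,0);c=np.polyfit(Y[g],Z[g],1)
        out.append([c[0],np.polyval(c,.111),g.sum(),yp])
    print('tilt',np.round(out,4).tolist())
E
python3 - <<'E'
from h import *
tilt(2);tilt(2,'scene')
f=grab_frame('wrist');save(f,'w7')
for t in ['poise_knob','poise_foot']: print(t,[(round(d['p'],2),np.round(d['at'],3)) for d in place_of('wrist',t)[:1]])
E
```

```text
tilt [[0.0797, 0.0014, 4824.0, -0.0551], [0.0793, 0.0013, 6494.0, -9.0]]
tilt [[0.091, 0.0029, 117.0, -0.0569], [0.0904, 0.0022, 124.0, -0.053]]
poise_knob [(0.96, array([ 0.593, -0.063,  0.174]))]
poise_foot [(0.77, array([ 0.624, -0.055,  0.138]))]
```

The fit reads 0.0795, cleanly on the stop, so the balance is further in. Pushing about 22 mm more.

Request:
jog_arm(
  motion="27 0 0 0 0 0 0; 27 0 0 0 0 0 0; 27 -0.001 0.014 -0.001 0 0 0; 27 -0.002 0.032 -0.003 0 0 0; 27 -0.002 0.048 -0.003 0 0 0",
)

```text
time: 16.68
tool_pos: [0.5994, -0.0362, 0.1694]
tool_rot: [0.342, -0.02, 0.939, 0.007]
contact_force: [-1.5, -0.5, 0.1]
gripper_width: 0.276
grasp_force: 0.3
```

Request:
jog_arm(
  motion="27 0 0 0 0 0 0; 35 0 -0.006 0 0 0 0; 70 0 -0.008 0 0 0 0; 70 0 -0.008 0 0 0 0; 70 0 -0.008 0 0 0 0",
)

```text
time: 17.3
tool_pos: [0.5995, -0.0412, 0.1691]
tool_rot: [0.342, -0.02, 0.94, 0.007]
contact_force: [0.2, 0.7, 0.1]
gripper_width: 0.701
grasp_force: 0.0
```

Request:
jog_arm(
  motion="70 0 0 0 0 0 0; 70 0 0 0 0 0 0; 70 0 0 0 0 0 0; 70 0 0 0 0 0 0; 70 0 0 0 0 0 0",
)

```text
time: 17.92
tool_pos: [0.5995, -0.041, 0.1691]
tool_rot: [0.342, -0.02, 0.939, 0.007]
contact_force: [0.8, 0.1, 0.6]
gripper_width: 0.703
grasp_force: 0.0
```

```bash
python3 - <<'E'
from h import *
tilt(2)
for t in ['poise_knob','poise_foot']: print(t,[(round(d['p'],2),np.round(d['at'],3)) for d in place_of('wrist',t)[:1]])
print(state()['tool_pos'].round(4),state()['gripper_width'])
E
```

```text
tilt [[0.0462, 0.0012, 4887.0, -0.0343], [0.0467, 0.0012, 4885.0, -0.0317]]
poise_knob [(0.65, array([ 0.592, -0.039,  0.182]))]
poise_foot [(0.98, array([ 0.622, -0.032,  0.141]))]
[ 0.5995 -0.041   0.1691] 0.6967910020060966
```

Tilt is 0.046, so roughly 7 mm of poise travel is left. A small push of the fork to about 12 mm (part of it gap).

Request:
jog_arm(
  motion="27 0 0 0 0 0 0; 27 0 0 0 0 0 0; 27 0 0.01 0 0 0 0; 27 0 0.018 0 0 0 0; 27 0 0.024 0 0 0 0",
)

```text
time: 18.85
tool_pos: [0.599, -0.0286, 0.1692]
tool_rot: [0.342, -0.02, 0.939, 0.007]
contact_force: [-0.9, 0.4, 0.4]
gripper_width: 0.271
grasp_force: 0.2
```

Request:
jog_arm(
  motion="27 0 0 0 0 0 0; 35 0 -0.006 0 0 0 0; 70 0 -0.008 0 0 0 0; 70 0 -0.008 0 0 0 0; 70 0 -0.008 0 0 0 0",
)

```text
time: 19.48
tool_pos: [0.5992, -0.0331, 0.1691]
tool_rot: [0.342, -0.02, 0.939, 0.007]
contact_force: [0.8, 0.2, -0.2]
gripper_width: 0.7
grasp_force: 0.0
```

Request:
jog_arm(
  motion="70 0 0 0 0 0 0; 70 0 0 0 0 0 0; 70 0 0 0 0 0 0; 70 0 0 0 0 0 0; 70 0 0 0 0 0 0",
)

```text
time: 20.1
tool_pos: [0.5992, -0.033, 0.1691]
tool_rot: [0.342, -0.02, 0.939, 0.007]
contact_force: [-0.2, -0.2, -0.9]
gripper_width: 0.702
grasp_force: 0.0
```

```bash
python3 - <<'E'
from h import *
tilt(3)
for t in ['poise_knob','poise_foot']: print(t,[(round(d['p'],2),np.round(d['at'],3)) for d in place_of('wrist',t)[:1]])
print(state()['tool_pos'].round(4),state()['gripper_width'])
E
```

```text
tilt [[0.007, 0.0008, 5001.0, -0.0285], [0.0082, 0.001, 5029.0, -0.0231], [0.0086, 0.0009, 5043.0, -0.0249]]
poise_knob [(0.7, array([ 0.592, -0.029,  0.186]))]
poise_foot [(0.73, array([ 0.618, -0.025,  0.152]))]
[ 0.5992 -0.033   0.1691] 0.7004742256511715
```

Tilt is about 0.008, within tolerance. Retracting along the tool axis and checking again.

Request:
jog_arm(
  motion="70 0 0 -0.03 0 0 0; 70 0 0 -0.08 0 0 0; 70 0 0 -0.14 0 0 0; 70 0 0 -0.2 0 0 0; 70 0 0 -0.22 0 0 0",
)

```text
time: 21.12
tool_pos: [0.5287, -0.0363, 0.2557]
tool_rot: [0.344, -0.02, 0.939, 0.007]
contact_force: [0.8, -0.6, -0.4]
gripper_width: 0.701
grasp_force: 0.0
```

Request:
jog_arm(
  motion="70 0 0 0 0 0 0; 70 0 0 0 0 0 0; 70 0 0 0 0 0 0; 70 0 0 0 0 0 0; 70 0 0 0 0 0 0",
)

```text
time: 21.75
tool_pos: [0.5286, -0.0359, 0.2529]
tool_rot: [0.342, -0.02, 0.94, 0.007]
contact_force: [0.6, -0.3, -0.5]
gripper_width: 0.698
grasp_force: 0.0
```

```bash
python3 - <<'E'
from h import *
tilt(4)
f=grab_frame('scene')
for t in ['pan_c','handle_c','mug']: print(t,[(round(d['p'],2),np.round(d['at'],3)) for d in place_of('scene',t)[:1]])
f=grab_frame('wrist');save(f,'w8')
E
```

```text
tilt [[0.0086, 0.0021, 2071.0, -0.0283], [0.0062, 0.0017, 2129.0, -0.0226], [0.0066, 0.0019, 2123.0, -0.0253], [0.0055, 0.0017, 2139.0, -0.0261]]
pan_c [(0.56, array([0.531, 0.207, 0.107]))]
handle_c [(0.79, array([0.528, 0.207, 0.115]))]
mug [(0.97, array([0.388, 0.18 , 0.005]))]
```

View pics/w8.png

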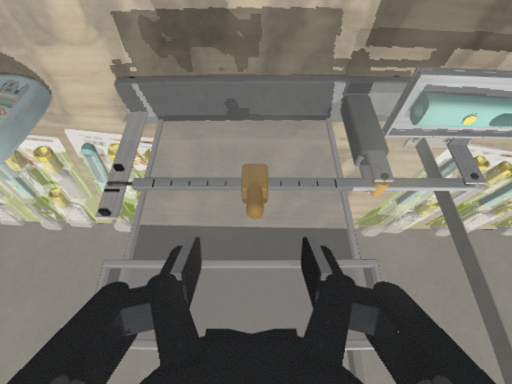

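The pointer (105,184) lies on the middle mark (110,188), the handle is in the pan at top right, and the gripper is clear. The tilt is about 0.007 and steady, so I'm handing in.

```bash
python3 -c "
from h import *
print(job_done())"
```

```text
the job is handed in; nothing more can be done
None
```

The handle lies flat and released in the pan and the beam rests level and free at about 0.007 rad (limit 0.02). The job was handed in at about 22 s of the 67 s allowed. No verdict came back. The arm stayed clear of the mug, glue bottle, spray bottle and tape roll; I re-measured only the mug, and it had not moved.

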